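Unhook the green parts case and clamp it upright in the bench holder

TASK

Take the green parts case off its display peg, lifting its hanging end over the upturned tip so that you neither shift the stand nor disturb the orange case and the things round about. Stand the case upright on its closed bottom in the bench holder, flat side towards the blue end wall, and let go of it; then slide the holder's stop up snug against the case so that it is held upright between stop and wall.

Things in the scene. Friction and masses are not known exactly. Their poses are not given: they have to be found in the camera images.
- peg_stand: heavy loose stand (2.8 kg), base 150x270x12 mm, grey upright panel 190 mm high. Origin on the work surface below the panel's front face, mid width; z up. Two 6 mm pegs at y=+70 and -70 mm run level along -x, axis at z=165 mm, from the panel (x=0) to x=-74 mm, then turn up: tip's top at z=180 mm, its front at x=-84 mm
- green_case: green flat case, 0.1 kg, 24 thick (x), 96 wide (y), 118 mm high (z), hanging on one peg, axes parallel to the stand's. Origin: centre of underside, z up. Box z=0-66 mm; above it a header 8 mm thick, 96 wide, with a hanging window between y=-18 and 18, z=72 and 104 mm. Grip from above the solid strips beside the window (|y|=18-48 mm), fingers closing along x; 25 mm or more free behind the header
- green_case_hole (a point): centre of the green case's hanging window, 88 mm above its underside. Hanging, the window's upper edge rests on the peg; with the case raised 13 to 25 mm from there the window passes the upturned tip
- orange_case: orange case of the same shape, hanging on the other peg; stays there
- holder: fixed bench holder, 180 (x) x 132 (y) mm. Origin on the work surface under its middle, z up. Floor 8 mm high; at the far end a blue end wall 72 mm high with its inner face at x=+75 mm; low blue side rails, inner faces at y=+-58 mm, top at z=18 mm.
- stop (a joint): sliding stop of the holder: 0 to 0.09 m, growing along the holder's +x towards the end wall; friction about 2 N, stays where left. Gap between its flat upright face (104 mm wide, top at z=64 mm) and the end wall is 100 mm minus this value: reads 0.076 when shut on the 24 mm case
- stop_tab (a point): centre of the top of the stop's black upright tab, 14 mm thick (x) x 30 mm wide (y), top 106 mm above the work surface; it stands free above z=64 mm. Its centre lies 47 mm behind (holder's -x) the stop's face. Push it from behind or pinch it across its width.
- beaker_400: clear glass beaker, 92 x 83 x 111 mm, bystander; origin under its centre
- tape_roll: beige roll of tape lying flat, 96 mm across, 25 mm high, bystander
- brown_bottle: brown bottle with black cap, 54 x 54 x 125 mm, bystander
- tip_box: white box with blue lid, 94 x 124 x 74 mm, bystander
Things that resemble listed ones, but are neither listed nor needed, are in the scene too. There is more than one size of the orange_case; the job needs the larger.

How it is judged:
By the outcome, as a careful person would: the job done as asked, in the order asked, and still so for the second after the job is handed in, with the robot touching nothing.
It also fails if it takes over 54 s, if anything falls off the work surface, if the arm or the gripper's body presses on something with over 40 N, if the wrist force passes 120 N, or if a joint passes its speed limit or range.

ROBOT

A 6-joint arm with a two-finger parallel gripper is mounted at the origin on a cart in front of the work surface, level with it; the furniture and walls round the work are solid. World frame = base frame: x ahead of the robot, y to its left, z up, the work surface at z = 0. Lengths are in m, angles in rad, forces in N, time in s.
With the tool pointing down it reaches from about 0.25 to 0.725 m from the base axis. Payload 4 kg.
Tool frame: the origin (TCP) lies between the finger pads; the fingertips stand 17 mm ahead of it and the grasp point (between the pads) lies 2 mm behind it; z points along the fingers, x is the direction in which the jaws open and shut, and the axes are right-handed (so a half turn about z gives the same grasp; the last joint's range is limited). The gripper opens to 85 mm and grips with 20 to 120 N. Pads are 22 mm wide; open, the fingers measure 114 mm over their backs; the gripper's body (76 mm by 85 mm) begins 54 mm behind the grasp point. The pads swing forward as they close: fully open they stand 13 mm farther back than shut.
Start: joints at [1.286, 0.241, 0.005, 1.335, 0, 1.571], TCP at [0.14, 0.48, 0.248] pointing down, gripper open.
Joint ranges: [-2.72, 2.72], [-1.05, 1.87], [-1.09, 1.28], [-1.99, 2.15], [-1.42, 1.44], [-3.14, 3.14]. Speed limits (rad/s): [2.79, 2.79, 3.14, 3.14, 3.14, 3.14].

INTERFACE

Orientations are given as a unit quaternion [x, y, z, w].
In Python, from workcell import telemetry, cams, workorder gives the robot as it stands. The module is installed in compiled form; this text tells all that it offers.
- The arm moves only by the tool apply_moves, never from a script. Its argument "moves" is a list that holds one entry, the list of rows, each a list of 4 numbers: the shift along the tool's x, y, z in mm, then the turn about the tool's z in degrees. A call has exactly 10 rows; each row shifts and turns the pose as measured when the row begins, along the tool's axes as they then stand; what a row does not reach is not made up. A row lasts 1/10 s, in which the tool goes at most 50 mm and 8.59 degrees, less where a joint would pass 70% of its speed; a pose out of reach is approached as far as the arm can. A call with a gripper value outside its range is refused whole. "hand" is the gripper's target within -1 to 1 (fully open at 1, half-way at 0, shut at -1), set as the call begins (left out, the last holds). The fingers move at their own pace and stop on an object; the grip force is fixed at half the most. Time passes only in rows, so rows that do not move let the fingers close, or fill a call up. It gives the time, the measured TCP pose, the force and the opening at its end, in the units of the state.
- telemetry.get_obs(): the state, without advancing time (a new reading comes with each control period).
- cams.camera(name): name is "scene" or "top"; returns a dict with "color" (384x512x3 uint8, red, green, blue), "fovy" (degrees; the focal length in pixels is half the picture's height over the tangent of half this angle, whatever the lens; pixels are square), "cx", "cy" (the principal point, pixels), "k1" (the pictures are not rectified: a ray, as slopes to the right and down, at radius r is drawn at 1 + k1 r^2 times it, then the intrinsics apply), "camera_from_world" (4x4, takes a point from world to camera coordinates). Camera axes: x right, y down, z forward; pixel columns grow to the right and rows downward; lengths in m; the calibration is good to about 2 mm. A picture is of the moment at which its call begins. There is no depth.
- workorder.job_done(): hands the job in, once; it reports no verdict.
The state is a dict: "clock": time; "joint_pos": joint angles; "joint_vel": joint speeds; "tau": joint torques, N m; "eef_pos": TCP position; "tool_rot": TCP orientation; "ft_force": force on the tool from outside, world axes, zero at the start; "ft_torque": the same for the moment, N m; "grip_width": finger opening in m.
Only numpy, scipy, OpenCV 4.12 (cv2) and the standard library are available. Lean on these libraries where they do the work, as an engineer would, in place of code of your own. Each camera call takes 0.05 s, during which the arm holds its last target. There are 200 camera calls.

## Working session

There is one attempt and no reset: what is moved stays moved. The work goes in short steps, Python scripts to look and compute and a tool call to move; the robot and the scene stay as the last step left them, time stands still between calls to the robot, and variables do not carry over. Pictures are saved under pics/ and viewed, about 8 in all and at most 12, crops included, and the job is handed in when it is done.

Besides the shell and the picture viewer there is one more tool, called after "Call:" as name(argument=value, ...) on one line, values as JSON. apply_moves: Moves the arm, as the interface text tells. Its arguments: {"type":"object","properties":{"moves":{"type":"array"},"hand":{"type":"number"}},"required":["moves"]}

```bash
mkdir -p pics
cat > h.py <<'E'
import numpy as np,cv2
from workcell import telemetry,cams,workorder
def cam(n):
    c=cams.camera(n);c['f']=c['color'].shape[0]/2/np.tan(np.radians(c['fovy'])/2);return c
def ray(c,u,v):
    d=np.array([(u-c['cx'])/c['f'],(v-c['cy'])/c['f']]);s=d.copy()
    for _ in range(20): s=d/(1+c['k1']*(s@s))
    M=c['camera_from_world'];R,t=M[:3,:3],M[:3,3]
    return -R.T@t,R.T@np.array([s[0],s[1],1])
def onz(c,u,v,z):
    o,d=ray(c,u,v);return o+d*(z-o[2])/d[2]
def tri(c1,p1,c2,p2):
    o1,d1=ray(c1,*p1);o2,d2=ray(c2,*p2)
    k=np.linalg.lstsq(np.c_[d1,-d2],o2-o1,rcond=None)[0]
    a,b=o1+k[0]*d1,o2+k[1]*d2
    return (a+b)/2,np.linalg.norm(a-b)
def proj(c,P):
    M=c['camera_from_world'];q=M[:3,:3]@np.array(P)+M[:3,3];s=q[:2]/q[2];s=s*(1+c['k1']*(s@s))
    return s*c['f']+[c['cx'],c['cy']]
def save(c,fn,box=None,k=1):
    im=c['color'][...,::-1]
    if box: im=im[box[1]:box[3],box[0]:box[2]]
    cv2.imwrite(fn,cv2.resize(im,None,fx=k,fy=k,interpolation=cv2.INTER_CUBIC))
E
python3 - <<'E'
from h import *
for n in('scene','top'):
    c=cam(n);save(c,f'pics/{n}0.png',None,1.5);print(n,c['f'],c['cx'],c['cy'],c['k1'],ray(c,256,192))
print(telemetry.get_obs())
E
```

```text
scene 396.9259136566975 258.1928187976235 197.314215864802 -0.10627672904745776 (array([-0.35633215, -0.53453466,  1.02272631]), array([ 0.63930834,  0.39780391, -0.65821476]))
top 387.17454008546406 253.2233813703247 195.3326486561179 -0.10615790168685482 (array([0.31176502, 0.00591706, 1.62689636]), array([ 0.15627775, -0.0316962 , -0.98726802]))
{'clock': 0.1, 'joint_pos': array([ 1.28601349e+00,  2.41346515e-01,  3.87928274e-03,  1.33519100e+00,
       -6.41794945e-07,  1.57080522e+00]), 'joint_vel': array([-1.08901449e-03,  4.86420889e-05,  1.51788315e-03, -4.39409942e-04,
       -1.60219007e-03, -2.27080800e-03]), 'tau': array([ 7.48631749e-06, -3.73137438e+01,  2.53010452e+01,  1.08259858e-02,
        3.98048553e-05,  2.55288867e-06]), 'eef_pos': array([0.14032844, 0.47936168, 0.24750527]), 'tool_rot': array([ 8.00298838e-01,  5.99600619e-01, -7.44841909e-04,  5.58462445e-04]), 'ft_force': array([-0.02603497, -0.03768446, -0.59355777]), 'ft_torque': array([-0.02705136, -0.00157525,  0.00363994]), 'grip_width': 0.08551548111402281}
```

View pics/scene0.png

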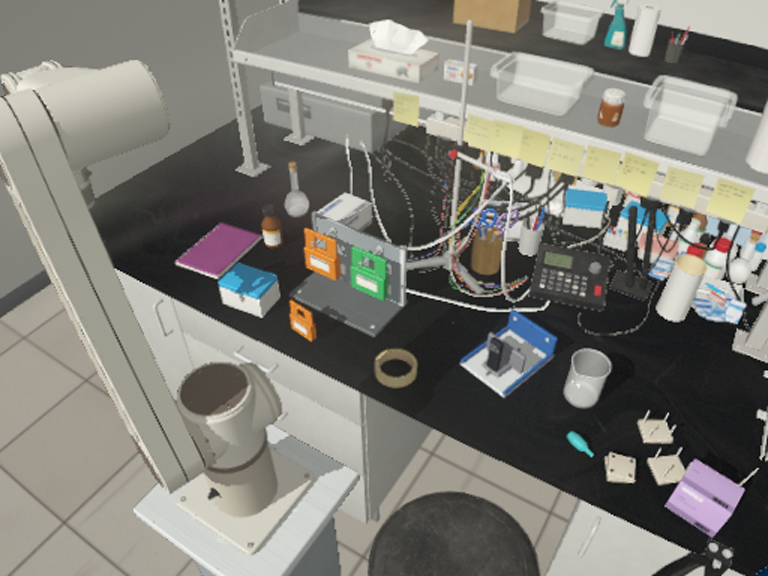

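View pics/top0.png

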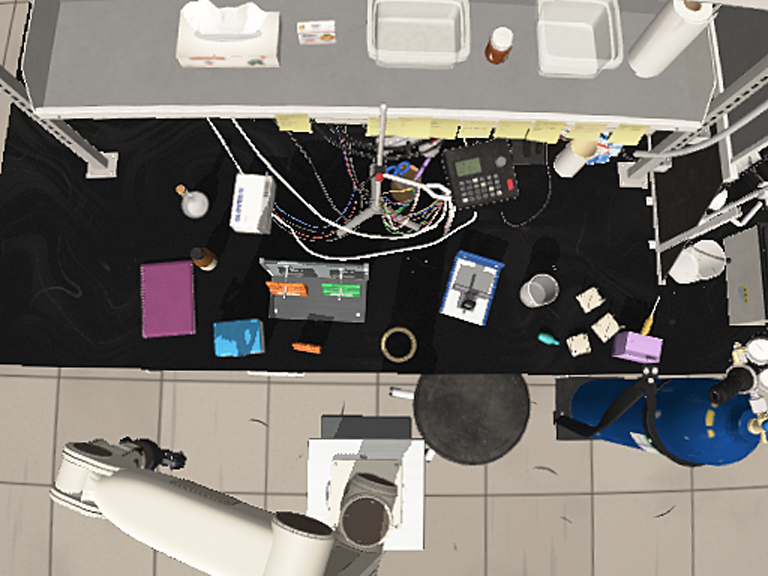

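The scene view shows green hanging at about (246,182) px, with orange hanging left of it at (214,168). A smaller orange case stands on the bench at (202,214). The holder is at (338,235) and the beaker at (392,252). The top view agrees: green (227,193), orange (191,192), small orange (205,232), holder (315,192). The only green case is the target, and the hanging orange is the larger bystander. I'll confirm this in an enlarged crop.

Run:
```python
from h import *
s=cam('scene');t=cam('top')
def crop(c,x0,y0,x1,y1): return cv2.resize(c['color'][y0:y1,x0:x1,::-1],(400,300),interpolation=cv2.INTER_CUBIC)
a=np.vstack([np.hstack([crop(s,190,135,290,210),crop(s,300,200,380,260)]),np.hstack([crop(t,170,160,250,220),crop(t,280,160,360,220)])])
cv2.imwrite('pics/c1.png',a)
for n,c in(('s',s),('t',t)):
    h=cv2.cvtColor(c['color'],cv2.COLOR_RGB2HSV)
    for nm,lo,hi in(('green',(50,120,60),(80,255,255)),('orange',(5,170,100),(17,255,255)),('blue',(104,140,60),(122,255,255))):
        m=cv2.inRange(h,lo,hi);k,_,st,ce=cv2.connectedComponentsWithStats(m)
        for i in range(1,k):
            if st[i,4]>25: print(n,nm,st[i],ce[i].round(1))
```

```text
s green [234 165  24  35 451] [246.3 181.6]
s orange [203 152  23  35 407] [214.1 168.6]
s orange [193 200  18  28 225] [201.4 212.8]
s blue [318 139  13  13  57] [324.8 145.1]
s blue [331 207  41  56 518] [353.3 225.1]
s blue [307 228  17  13  44] [315.  234.5]
s blue [503 378   9   6  28] [508.5 381.4]
t green [215 189  25   9 146] [227.4 192.2]
t orange [325  30  14  12  66] [330.1  36.8]
t orange [177 187  28  10 138] [190.8 191.4]
t orange [195 229  19   7  66] [204.1 231.3]
t blue [258 107  16  11  70] [265.3 111.6]
t blue [301 167  36  50 242] [321.1 181.2]
t blue [293 182   9  25  39] [297.2 193.9]
t blue [ 437  253   70   57 2346] [470.8 286.2]
t blue [381 266  27  18 317] [392.4 273.9]
t blue [394 267  36  32 498] [415.9 284.8]
t blue [508 280   4  13  26] [510.1 284.7]
```

View pics/c1.png

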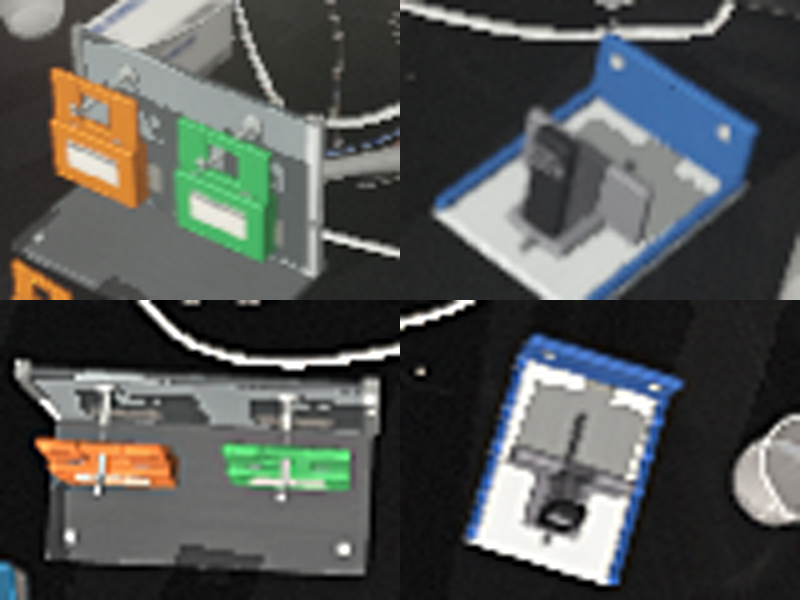

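Run:
```python
from h import *
s=cam('scene');t=cam('top')
P=lambda n,a,b:print(n,*[x if np.isscalar(x) else x.round(4) for x in tri(s,a,t,b)])
P('panelL',(208.75,141.3),(174,173));P('panelR',(270,165),(245.6,176))
P('hdrL',(235,165),(214.6,189.4));P('hdrR',(257.5,173.8),(240,189.4))
P('wallL',(341.6,207.4),(306,167.4));P('wallR',(371,226),(336.4,176.4))
P('tab',(330.4,227),(312,202.6))
for n,p,z in(('baseFL',(179,211.4),.012),('baseFR',(243,215),.012),('holFL',(294,208),.018),('holFR',(322.6,217),.018),('hL',(214.6,189.4),.182),('hR',(240,189.4),.182),('pegG tip',(226,200),.180),('wL',(306,167.4),.072),('wR',(336.4,176.4),.072),('tab',(312,202.6),.106)):
    print(n,onz(t,*p,z).round(4))
def crop(c,x0,y0,x1,y1): return cv2.resize(c['color'][y0:y1,x0:x1,::-1],(400,300),interpolation=cv2.INTER_LANCZOS4)
a=np.vstack([np.hstack([crop(s,228,155,268,185),crop(s,308,203,376,254)]),np.hstack([crop(t,208,178,248,208),crop(t,285,163,345,208)])])
cv2.imwrite('pics/c2.png',a)
```

```text
panelL [0.607  0.2721 0.188 ] 0.002171695154258669
panelR [0.5988 0.001  0.1906] 0.0030450631125191526
hdrL [0.5492 0.1162 0.1761] 0.0007612676149830473
hdrR [0.5495 0.0214 0.1765] 0.002888057274267503
wallL [ 0.6677 -0.2532  0.0597] 0.0033929212906506955
wallR [ 0.6296 -0.3776  0.0661] 0.00011277975934256848
tab [ 0.5151 -0.27    0.1038] 0.006222416055678551
baseFL [0.4802 0.2758 0.012 ]
baseFR [0.4691 0.0075 0.012 ]
holFL [ 0.5009 -0.2061  0.018 ]
holFR [ 0.4644 -0.327   0.018 ]
hL [0.548  0.1161 0.182 ]
hR [0.5495 0.0201 0.182 ]
pegG tip [0.5085 0.0722 0.18  ]
wL [ 0.664  -0.2497  0.072 ]
wR [ 0.6285 -0.3762  0.072 ]
tab [ 0.5132 -0.2668  0.106 ]
```

View pics/c2.png

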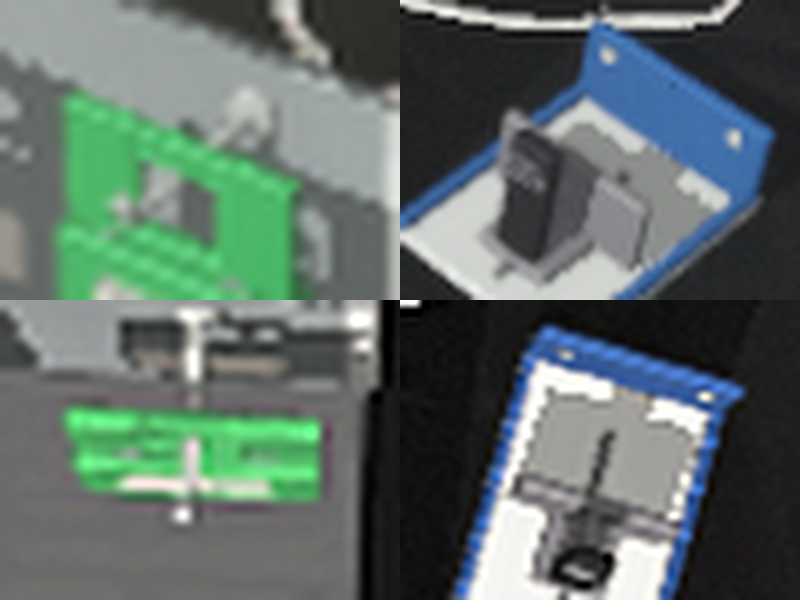

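Crop shows the green case hanging by its window on the right peg, with the header's rear-top edge in the top view at about (214.5,188.8) to (240,189.8). The box protrudes to the front, so the flat side faces the panel. The stop is far from the wall, with its black tab on the robot side. Next I measure to subpixel accuracy.

```bash
cat > m.py <<'E'
from h import *
def edge(I,us,v0,v1,first=True):
    # sub-pixel 50% crossing of I along rows v0..v1 (low->high), per column
    out=[]
    for u in us:
        p=I[v0:v1,u];th=p.max()/2
        i=np.argmax(p>th)
        if i>0: out.append((u,v0+i-(p[i]-th)/(p[i]-p[i-1])))
    return np.array(out)
if __name__=='__main__':
    s=cam('scene');t=cam('top')
    f=lambda c:c['color'].astype(float)
    T=f(t);S=f(s);gr=lambda C:C[...,1]-(C[...,0]+C[...,2])/2
    e=edge(gr(T),range(217,239),183,192)
    P=np.array([onz(t,u,v,.182) for u,v in e]);k=np.polyfit(P[:,1],P[:,0],1);print('hdr rear top edge: x=%.4f at y=.07, slope %.3f'%(np.polyval(k,.07),k[0]),np.std(P[:,0]-np.polyval(k,P[:,1])))
    g=gr(T)[189:193].mean(0);th=g.max()/2
    i=np.where(g>th)[0];l,r=i[0],i[-1]
    ul=l-(g[l]-th)/(g[l]-g[l-1]);ur=r+(g[r]-th)/(g[r]-g[r+1]);print('u',ul,ur,onz(t,ul,190,.182),onz(t,ur,190,.182))
    # scene header top edge
    e=edge(gr(S),range(237,256),158,180);k=np.polyfit(e[:,0],e[:,1],1)
    # header scene rear/top edge: vertical plane through top rear edge -> height check
    for u in(238,246,254):print('scene edge',onz(s,u,np.polyval(k,u),.182))
    # holder: blue mask & white
    bl=T[...,2]-T[...,0]
    e=edge(bl,range(309,335),160,182);P=np.array([onz(t,u,v,.072) for u,v in e]);k=np.polyfit(P[:,1],P[:,0],1);print('wall outer top edge',k, np.std(P[:,0]-np.polyval(k,P[:,1])),np.polyval(k,-.31))
    rows=range(182,206)
    L=[];R=[]
    for v in rows:
        p=bl[v];i=np.where((p>50)&(np.arange(512)>285)&(np.arange(512)<345))[0]
        print(v,i.tolist())
E
python3 m.py
```

```text
hdr rear top edge: x=0.5506 at y=.07, slope 0.043 0.00031606326293688375
u 214.2829457364341 239.32803468208093 [0.54570439 0.11719284 0.182     ] [0.54716061 0.02263866 0.182     ]
scene edge [0.54986223 0.10328409 0.182     ]
scene edge [0.54909925 0.0695019  0.182     ]
scene edge [0.54836316 0.03640652 0.182     ]
wall outer top edge [0.29421012 0.7428197 ] 0.0005257726935192104 0.6516145669798198
182 [300, 301, 331, 332]
183 [300, 301, 331, 332]
184 [300, 301, 330, 331, 332]
185 [299, 300, 330, 331]
186 [299, 300, 330, 331]
187 [299, 300, 330, 331]
188 [299, 300, 329, 330]
189 [298, 299, 329, 330]
190 [298, 299, 329, 330]
191 [298, 299, 328, 329, 330]
192 [297, 298, 328, 329]
193 [297, 298, 328, 329]
194 [297, 298, 328, 329]
195 [296, 297, 298, 328]
196 [296, 297, 327, 328]
197 [296, 297, 327, 328]
198 [296, 297, 327, 328]
199 [295, 296, 326, 327]
200 [295, 296, 326, 327]
201 [295, 296, 326, 327]
202 [295, 325, 326]
203 [294, 295, 325, 326]
204 [294, 295, 325, 326]
205 [294, 295, 325, 326]
```

```bash
cat > hol.py <<'E'
from h import *
s=cam('scene');t=cam('top');T=t['color'].astype(float);bl=np.clip(T[...,2]-T[...,0],0,None)
ws=[]
L=[];R=[]
for v in range(184,206):
    for lo,hi,O in((290,306,L),(320,337,R)):
        p=bl[v,lo:hi];p=np.where(p>25,p,0);O.append(onz(t,(p*np.arange(lo,hi)).sum()/p.sum(),v,.018))
L,R=np.array(L),np.array(R)
kl=np.polyfit(L[:,0],L[:,1],1);kr=np.polyfit(R[:,0],R[:,1],1);print('rails',kl,kr)
th=(np.arctan(kl[0])+np.arctan(kr[0]))/2
ax=np.array([np.cos(th),np.sin(th)]);ay=np.array([-ax[1],ax[0]])
lat=(L[:,:2]@ay).mean(),(R[:,:2]@ay).mean();print('yaw',np.degrees(th),'lat',lat,'width',lat[0]-lat[1]);c=np.mean(lat)
# wall inner lower edge (z=.008 floor meets wall) and front edge of floor along the centre-ish lines, in holder coordinates
for off in(-.045,.045,-.035,.035):
    for z,n in((.072,'z72'),(.008,'z8')):
        xs=np.arange(.40,.80,.0005);pr=np.array([proj(t,[*(ax*x+ay*(c+off)),z]) for x in xs]).astype(np.float32)
        I=cv2.remap(T.astype(np.float32),pr[:,0][None],pr[:,1][None],cv2.INTER_LINEAR)[0]
        b=I[:,2]-I[:,0];w=I.min(1)
        bi=np.where(b>50)[0];wi=np.where(w>100)[0]
        print(off,n,'blue',xs[bi[0]],xs[bi[-1]],'white',xs[wi[0]],xs[wi[-1]])
print('ax',ax,'ay',ay,'c',c)
# tab: dark pixels
for nm,cc,(x0,y0,x1,y1) in(('top',t,(304,192,320,210)),('scene',s,(322,222,342,252))):
    d=cc['color'][y0:y1,x0:x1].max(2);print(nm);print(d)
E
python3 hol.py
```

```text
rails [-0.29607935 -0.05450518] [-0.29732077 -0.18524407]
yaw -16.525620324592538 lat (np.float64(-0.05192139941212232), np.float64(-0.1779257579090695)) width 0.1260043584969472
-0.045 z72 blue 0.6900000000000003 0.7135000000000002 white 0.5285000000000002 0.7035000000000002
-0.045 z8 blue 0.7075000000000002 0.7305000000000004 white 0.5390000000000001 0.7075000000000002
0.045 z72 blue 0.6905000000000003 0.7135000000000002 white 0.5295000000000001 0.7010000000000003
0.045 z8 blue 0.7070000000000003 0.7300000000000003 white 0.5380000000000001 0.7070000000000003
-0.035 z72 blue 0.6910000000000003 0.7130000000000003 white 0.5295000000000001 0.6915000000000002
-0.035 z8 blue 0.7075000000000002 0.7310000000000003 white 0.5390000000000001 0.7085000000000004
0.035 z72 blue 0.6910000000000003 0.7130000000000003 white 0.5290000000000001 0.6915000000000002
0.035 z8 blue 0.7060000000000003 0.7305000000000004 white 0.5375000000000001 0.7070000000000003
ax [ 0.95869264 -0.28444406] ay [0.28444406 0.95869264] c -0.11492357866059591
top
[[117 117 128 163 183 174 155 148 122  70  89 115 142 166 162 
[... 3001 characters left out ...]
 128 131
  126 139]
 [166 160 149 106  64  54  55  53  52  48  51  76  85 104 127 132 132 119
  107 145]
 [195 164 164 153 114  71  53  52  51  47  55  80 106 127 132 130 117 104
  120 165]
 [210 197 177 162 144 122  86  57  52  45  81 107 128 132 127 112 110 127
  178 196]
 [211 210 190 149 133 144 142 115  78  91 116 132 132 123 115 118 174 185
  207 212]
 [210 202 169 124 111 130 161 158 144 134 134 131 119 108 125 178 207 211
  211 211]
 [211 193 143 129 162 178 174 161 161 162 138 115 103 169 186 208 211 211
  212 213]
 [211 205 174 179 205 212 203 188 168 164 129 110 168 205 211 212 212 212
  212 212]
 [210 211 203 207 212 212 212 213 200 172 173 182 206 211 212 212 212 212
  213 214]]
```

```bash
cat > plan.py <<'E'
import sys
from h import *
from scipy.spatial.transform import Rotation as Ro
def yaw(o): 
    x=Ro.from_quat(o['tool_rot']).as_matrix()[:,0];return np.degrees(np.arctan2(x[1],x[0]))
if __name__=='__main__':
    o=telemetry.get_obs();p=o['eef_pos'];y0=yaw(o)
    x,y,z,psi,n=map(float,sys.argv[1:6]);n=int(n)
    print('now',p.round(4),'yaw',y0.round(2),'w',o['grip_width'].round(4),'F',o['ft_force'].round(1),'t',o['clock'], 'tilt',Ro.from_quat(o['tool_rot']).as_matrix()[:,2].round(3))
    d=(np.array([x,y,z])-p)/n*1000;dy=(psi-y0)/n
    for i in range(n):
        a=np.radians(y0+dy*i);c,s=np.cos(a),np.sin(a)
        print([round(float(v),1) for v in(d[0]*c+d[1]*s,d[0]*s-d[1]*c,-d[2],-dy)])
E
python3 plan.py .547 .102 .27 -2.2 20
```

```text
Traceback (most recent call last):
  File "plan.py", line 9, in <module>
    print('now',p.round(4),'yaw',y0.round(2),'w',o['grip_width'].round(4),'F',o['ft_force'].round(1),'t',o['clock'], 'tilt',Ro.from_quat(o['tool_rot']).as_matrix()[:,2].round(3))
                                                 ^^^^^^^^^^^^^^^^^^^^^
AttributeError: 'float' object has no attribute 'round'
```

```bash
sed -i "s/o\['grip_width'\].round(4)/round(o['grip_width'],4)/" plan.py; python3 plan.py .547 .102 .27 -2.2 20
```

```text
now [0.1405 0.4798 0.2483] yaw 73.68 w 0.0858 F [ 0.3  0.3 -0.3] t 0.5 tilt [-0. -0. -1.]
[-12.4, 24.8, -1.1, 3.8]
[-10.7, 25.6, -1.1, 3.8]
[-9.0, 26.2, -1.1, 3.8]
[-7.3, 26.8, -1.1, 3.8]
[-5.5, 27.2, -1.1, 3.8]
[-3.7, 27.5, -1.1, 3.8]
[-1.8, 27.7, -1.1, 3.8]
[-0.0, 27.8, -1.1, 3.8]
[1.8, 27.7, -1.1, 3.8]
[3.7, 27.5, -1.1, 3.8]
[5.5, 27.2, -1.1, 3.8]
[7.3, 26.8, -1.1, 3.8]
[9.0, 26.2, -1.1, 3.8]
[10.7, 25.6, -1.1, 3.8]
[12.4, 24.8, -1.1, 3.8]
[14.0, 24.0, -1.1, 3.8]
[15.6, 23.0, -1.1, 3.8]
[17.1, 21.9, -1.1, 3.8]
[18.5, 20.7, -1.1, 3.8]
[19.8, 19.4, -1.1, 3.8]
```

Call:
apply_moves(hand=-0.05, moves=[[[-12.4,24.8,-2,3.8],[-10.7,25.6,-2,3.8],[-9,26.2,-2,3.8],[-7.3,26.8,-2,3.8],[-5.5,27.2,-2,3.8],[-3.7,27.5,-2,3.8],[-1.8,27.7,-2,3.8],[0,27.8,-2,3.8],[1.8,27.7,-2,3.8],[3.7,27.5,-2,3.8]]])

```text
clock: 1.5
eef_pos: [0.3471, 0.2847, 0.2691]
tool_rot: [0.955, 0.298, 0.001, -0.001]
ft_force: [-0.1, 0.0, 0.5]
grip_width: 0.0408
```

```bash
python3 plan.py .547 .102 .27 -2.2 10
```

```text
now [0.3471 0.2847 0.2691] yaw 34.62 w 0.0408 F [-0.1  0.   0.5] t 1.5 tilt [ 0.001  0.002 -1.   ]
[6.1, 26.4, -0.1, 3.7]
[7.8, 26.0, -0.1, 3.7]
[9.4, 25.4, -0.1, 3.7]
[11.0, 24.7, -0.1, 3.7]
[12.6, 24.0, -0.1, 3.7]
[14.1, 23.1, -0.1, 3.7]
[15.6, 22.2, -0.1, 3.7]
[16.9, 21.1, -0.1, 3.7]
[18.3, 20.0, -0.1, 3.7]
[19.5, 18.8, -0.1, 3.7]
```

Call:
apply_moves(moves=[[[6.1,26.4,0,3.7],[7.8,26,0,3.7],[9.4,25.4,0,3.7],[11,24.7,0,3.7],[12.6,24,0,3.7],[14.1,23.1,0,3.7],[15.6,22.2,0,3.7],[16.9,21.1,0,3.7],[18.3,20,0,3.7],[19.5,18.8,0,3.7]]])

```text
clock: 2.5
eef_pos: [0.5525, 0.0902, 0.2706]
tool_rot: [0.999, -0.035, 0.002, -0.002]
ft_force: [0.7, 0.2, 0.7]
grip_width: 0.0405
```

```bash
python3 plan.py .547 .102 .195 -2.2 10
python3 - <<'E'
from h import *
s=cam('scene');t=cam('top')
def crop(c,x0,y0,x1,y1): return cv2.resize(c['color'][y0:y1,x0:x1,::-1],(400,300),interpolation=cv2.INTER_CUBIC)
cv2.imwrite('pics/g1.png',np.hstack([crop(s,200,120,280,180),crop(t,180,155,260,215)]))
E
```

```text
now [0.5525 0.0902 0.2706] yaw -4.03 w 0.0405 F [0.7 0.2 0.7] t 2.5 tilt [ 0.005  0.005 -1.   ]
[-0.6, -1.1, 7.6, -0.2]
[-0.6, -1.1, 7.6, -0.2]
[-0.6, -1.1, 7.6, -0.2]
[-0.6, -1.1, 7.6, -0.2]
[-0.6, -1.1, 7.6, -0.2]
[-0.6, -1.1, 7.6, -0.2]
[-0.6, -1.1, 7.6, -0.2]
[-0.6, -1.1, 7.6, -0.2]
[-0.6, -1.2, 7.6, -0.2]
[-0.6, -1.2, 7.6, -0.2]
```

View pics/g1.png

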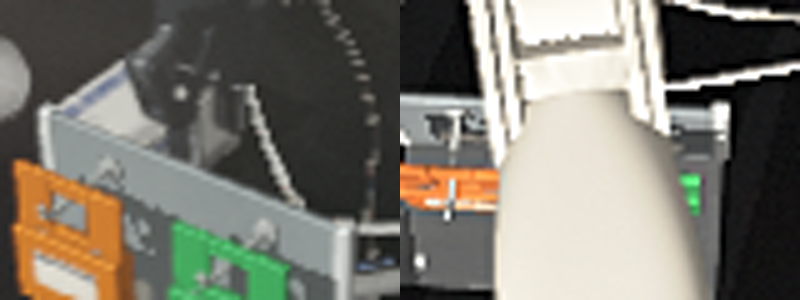

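Picture shows the gripper above the stand, clear of both cases; the arm hides green in the top view. I correct position first, then descend to just above the header.

Call:
apply_moves(moves=[[[-3,-5.5,0,-0.9],[-3,-5.5,0,-0.9],[0,0,8,0],[0,0,10,0],[0,0,10,0],[0,0,10,0],[0,0,10,0],[0,0,10,0],[0,0,5,0],[0,0,0,0]]])

```text
clock: 3.6
eef_pos: [0.5444, 0.1041, 0.1999]
tool_rot: [1.0, -0.016, 0.0, -0.002]
ft_force: [-0.5, 0.5, 0.6]
grip_width: 0.0408
```

```bash
python3 plan.py .547 .102 .166 -2.2 10
```

```text
now [0.5444 0.1041 0.1999] yaw -1.81 w 0.0408 F [-0.5  0.5  0.6] t 3.6 tilt [ 0.001  0.004 -1.   ]
[0.3, 0.2, 3.4, 0.0]
[0.3, 0.2, 3.4, 0.0]
[0.3, 0.2, 3.4, 0.0]
[0.3, 0.2, 3.4, 0.0]
[0.3, 0.2, 3.4, 0.0]
[0.3, 0.2, 3.4, 0.0]
[0.3, 0.2, 3.4, 0.0]
[0.3, 0.2, 3.4, 0.0]
[0.3, 0.2, 3.4, 0.0]
[0.3, 0.2, 3.4, 0.0]
```

Call:
apply_moves(moves=[[[1.5,1,0,0.2],[1,1,4,0.2],[0,0,5,0],[0,0,5,0],[0,0,5,0],[0,0,5,0],[0,0,5,0],[0,0,4,0],[0,0,1,0],[0,0,0,0]]])

```text
clock: 4.6
eef_pos: [0.5481, 0.1018, 0.1638]
tool_rot: [1.0, -0.02, 0.001, -0.002]
ft_force: [-0.8, 0.2, -0.8]
grip_width: 0.0404
```

```bash
python3 plan.py .547 .102 .166 -2.2 1;python3 - <<'E'
from h import *
s=cam('scene')
save(s,'pics/g2.png',(200,110,290,190),7)
E
```

```text
now [0.5481 0.1018 0.1638] yaw -2.29 w 0.0404 F [-0.8  0.2 -0.8] t 4.6 tilt [ 0.003  0.004 -1.   ]
[-1.1, -0.1, -2.2, -0.1]
```

View pics/g2.png

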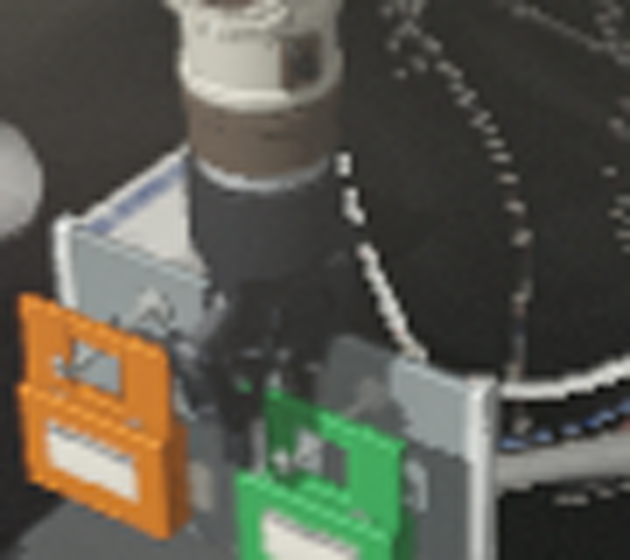

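The fingers straddle the green header's left strip (about scene px (236,165)), with orange clear of them. Closing.

Call:
apply_moves(hand=-1, moves=[[[-1,0,0,0],[0,0,0,0],[0,0,0,0],[0,0,0,0],[0,0,0,0],[0,0,0,0],[0,0,0,0],[0,0,0,0],[0,0,0,0],[0,0,0,0]]])

```text
clock: 5.65
eef_pos: [0.5473, 0.102, 0.1644]
tool_rot: [1.0, -0.02, 0.002, -0.002]
ft_force: [0.3, -1.3, -0.4]
grip_width: 0.0076
```

Call:
apply_moves(moves=[[[0,0,-2,0],[0,0,-3,0],[0,0,-3,0],[0,0,-3,0],[0,0,-3,0],[0,0,-3,0],[0,0,-2,0],[0,0,0,0],[0,0,0,0],[0,0,0,0]]])

```text
clock: 6.65
eef_pos: [0.5475, 0.1019, 0.1856]
tool_rot: [1.0, -0.02, 0.002, -0.003]
ft_force: [-0.2, 0.5, -0.6]
grip_width: 0.0073
```

```bash
python3 plan.py .467 .105 .183 -2.2 10;python3 - <<'E'
from h import *
s=cam('scene')
save(s,'pics/g3.png',(200,110,290,190),7)
E
```

```text
now [0.5475 0.1019 0.1856] yaw -2.28 w 0.0073 F [-0.2  0.5 -0.6] t 6.65 tilt [ 0.005  0.005 -1.   ]
[-8.1, 0.0, 0.3, -0.0]
[-8.1, 0.0, 0.3, -0.0]
[-8.1, 0.0, 0.3, -0.0]
[-8.1, 0.0, 0.3, -0.0]
[-8.1, 0.0, 0.3, -0.0]
[-8.1, 0.0, 0.3, -0.0]
[-8.1, 0.0, 0.3, -0.0]
[-8.1, 0.0, 0.3, -0.0]
[-8.1, 0.0, 0.3, -0.0]
[-8.1, 0.0, 0.3, -0.0]
```

View pics/g3.png

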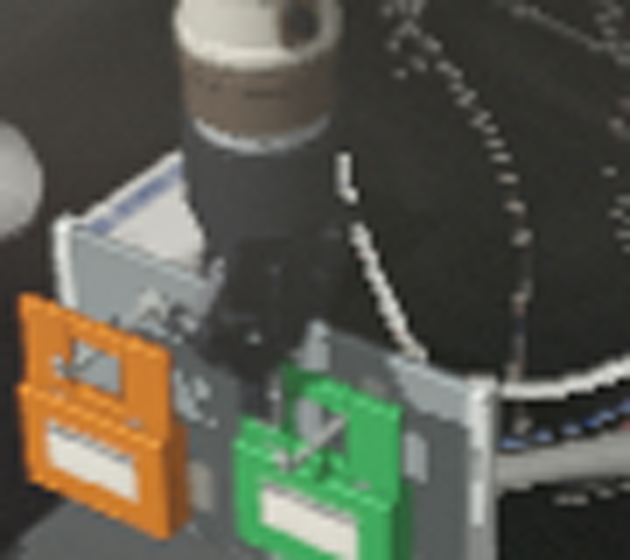

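Case is raised about 21 mm; the peg tip sits inside the window (scene px about (243,173)) with margins above and below. Sliding it out along the peg.

Call:
apply_moves(moves=[[[-4,0,0.5,0],[-7,0,0.5,0],[-7,0,0,0],[-7,0,0,0],[-7,0,0,0],[-7,0,0,0],[-8,0,0,0],[-8,0,0,0],[-8,0,0,0],[-4,0,0,0]]])

```text
clock: 7.7
eef_pos: [0.4735, 0.1047, 0.1839]
tool_rot: [1.0, -0.02, 0.001, -0.002]
ft_force: [0.3, -0.1, -0.1]
grip_width: 0.007
```

```bash
python3 plan.py .465 .105 .26 -2.2 10
```

```text
now [0.4735 0.1047 0.1839] yaw -2.27 w 0.007 F [ 0.3 -0.1 -0.1] t 7.7 tilt [ 0.003  0.005 -1.   ]
[-0.9, 0.0, -7.6, -0.0]
[-0.9, 0.0, -7.6, -0.0]
[-0.9, 0.0, -7.6, -0.0]
[-0.9, 0.0, -7.6, -0.0]
[-0.9, 0.0, -7.6, -0.0]
[-0.9, 0.0, -7.6, -0.0]
[-0.9, 0.0, -7.6, -0.0]
[-0.9, 0.0, -7.6, -0.0]
[-0.9, 0.0, -7.6, -0.0]
[-0.9, 0.0, -7.6, -0.0]
```

Call:
apply_moves(moves=[[[-4,0,-8,0],[-4,0,-10,0],[0,0,-12,0],[0,0,-12,0],[0,4,-12,0],[0,10,-8,0],[0,18,0,0],[0,25,0,0],[0,25,0,0],[0,25,0,0]]])

```text
clock: 8.7
eef_pos: [0.4615, -0.0044, 0.2555]
tool_rot: [1.0, -0.017, 0.006, -0.003]
ft_force: [0.5, 0.9, 0.0]
grip_width: 0.0072
```

```bash
python3 plan.py .600 -.2645 .24 -16.5 12
```

```text
now [ 0.4615 -0.0044  0.2555] yaw -1.91 w 0.0072 F [0.5 0.9 0. ] t 8.7 tilt [ 0.012  0.006 -1.   ]
[12.3, 21.3, 1.3, 1.2]
[12.7, 21.0, 1.3, 1.2]
[13.1, 20.7, 1.3, 1.2]
[13.6, 20.5, 1.3, 1.2]
[14.0, 20.2, 1.3, 1.2]
[14.4, 19.9, 1.3, 1.2]
[14.9, 19.6, 1.3, 1.2]
[15.3, 19.2, 1.3, 1.2]
[15.7, 18.9, 1.3, 1.2]
[16.1, 18.6, 1.3, 1.2]
[16.5, 18.2, 1.3, 1.2]
[16.8, 17.9, 1.3, 1.2]
```

Call:
apply_moves(moves=[[[0,24,1,0],[4,25,1,1.4],[10,24,1,1.4],[14,23,1,1.4],[16,23,1,1.4],[18,23,1,1.4],[19,22,1,1.4],[19,22,1,1.4],[20,20,1,1.4],[14,10,1,1.4]]])

```text
clock: 9.7
eef_pos: [0.568, -0.2567, 0.2524]
tool_rot: [0.991, -0.134, 0.009, -0.002]
ft_force: [-0.7, 0.3, -0.9]
grip_width: 0.0073
```

```bash
python3 plan.py .637 -.2755 .22 -16.5 5
```

```text
now [ 0.568  -0.2567  0.2524] yaw -15.46 w 0.0073 F [-0.7  0.3 -0.9] t 9.7 tilt [ 0.018  0.002 -1.   ]
[14.3, -0.1, 6.5, 0.2]
[14.3, -0.1, 6.5, 0.2]
[14.3, -0.2, 6.5, 0.2]
[14.3, -0.2, 6.5, 0.2]
[14.3, -0.3, 6.5, 0.2]
```

Call:
apply_moves(moves=[[[10,0,3,0.2],[14,0,3,0.2],[14,0,3,0.2],[14,0,3,0.2],[10,0,3,0.2],[4,0,3,0],[0,0,4,0],[0,0,4,0],[0,0,2,0],[0,0,0,0]]])

```text
clock: 10.7
eef_pos: [0.6308, -0.2843, 0.2251]
tool_rot: [0.989, -0.148, 0.008, -0.001]
ft_force: [-0.2, 0.6, -0.7]
grip_width: 0.0073
```

```bash
python3 plan.py .637 -.2755 .15 -16.5 10
python3 - <<'E'
from h import *
s=cam('scene');t=cam('top')
def crop(c,x0,y0,x1,y1): return cv2.resize(c['color'][y0:y1,x0:x1,::-1],(400,300),interpolation=cv2.INTER_CUBIC)
cv2.imwrite('pics/p1.png',np.hstack([crop(s,290,165,390,240+0),crop(t,270,140,370,215)]))
g=lambda c:c['color'][...,1].astype(float)-c['color'][...,[0,2]].mean(2)
for c in(s,t):
    m=(g(c)>50).astype(np.uint8);k,_,st,ce=cv2.connectedComponentsWithStats(m);print([ (st[i].tolist()) for i in range(1,k) if st[i,4]>30])
E
```

```text
now [ 0.6308 -0.2843  0.2251] yaw -17.0 w 0.0073 F [-0.2  0.6 -0.7] t 10.7 tilt [ 0.015  0.001 -1.   ]
[0.3, -1.0, 7.5, -0.0]
[0.3, -1.0, 7.5, -0.0]
[0.3, -1.0, 7.5, -0.0]
[0.3, -1.0, 7.5, -0.0]
[0.3, -1.0, 7.5, -0.0]
[0.3, -1.0, 7.5, -0.0]
[0.3, -1.0, 7.5, -0.0]
[0.3, -1.0, 7.5, -0.0]
[0.3, -1.0, 7.5, -0.0]
[0.3, -1.0, 7.5, -0.0]
[[344, 178, 31, 39, 576], [379, 289, 16, 16, 77]]
[]
```

View pics/p1.png

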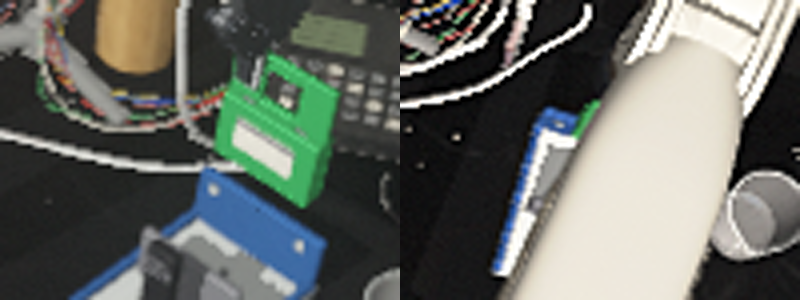

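The case hangs upright in the jaws above the holder (scene px about (360,197)), flat side away towards the blue wall. I shift about 10 mm sideways and descend to just above the rails.

Call:
apply_moves(moves=[[[1,-4,0,-0.2],[1,-4,0,-0.2],[0,-1,6,0],[0,0,12,0],[0,0,14,0],[0,0,14,0],[0,0,14,0],[0,0,14,0],[0,0,10,0],[0,0,2,0]]])

```text
clock: 11.8
eef_pos: [0.6368, -0.274, 0.132]
tool_rot: [0.99, -0.143, 0.007, -0.002]
ft_force: [-1.0, 0.5, -0.4]
grip_width: 0.0074
```

```bash
python3 plan.py .637 -.2755 .115 -16.5 1
python3 - <<'E'
from h import *
s=cam('scene')
save(s,'pics/p2.png',(305,180,385,250),8)
E
```

```text
now [ 0.6368 -0.274   0.132 ] yaw -16.46 w 0.0074 F [-1.   0.5 -0.4] t 11.8 tilt [ 0.015  0.001 -1.   ]
[0.7, 1.4, 17.0, 0.0]
```

View pics/p2.png

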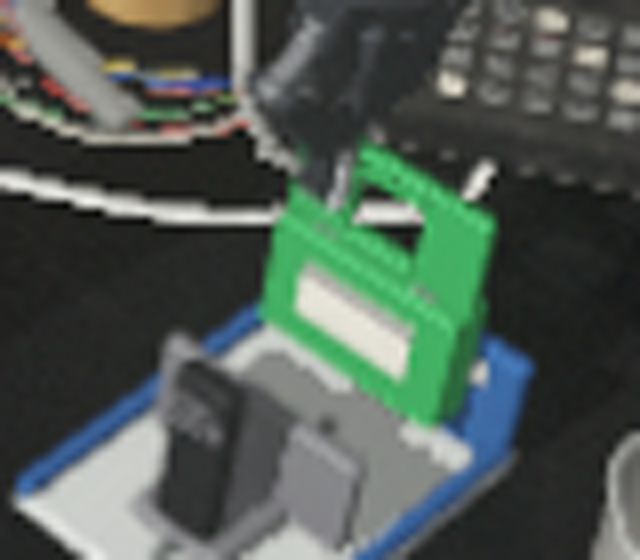

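Run:
```python
from h import *
s=cam('scene');ax=np.array([.95869,-.28444]);ay=np.array([.28444,.95869])
for n,u,v,z in(('botL',262,315,.0316),('botR',435,425,.0316),('boxTopL',290,208,.0976),('boxTopR',462,318,.0976),('wallTopR',530,372,.072),('railFL',18,490,.018)):
    P=onz(s,(u+.5)/8-.5+305,(v+.5)/8-.5+180,z)[:2];print(n,(P@ax).round(4),(P@ay+.1149).round(4))
```

```text
botL 0.682 0.0496
botR 0.686 -0.0435
boxTopL 0.6833 0.0468
boxTopR 0.6849 -0.044
wallTopR 0.7047 -0.0704
railFL 0.5351 0.0587
```

Call:
apply_moves(moves=[[[-3,1.5,0,0],[-3,2,0,0],[0,0,3,0],[0,0,4,0],[0,0,4,0],[0,0,3,0],[0,0,3,0],[0,0,2,0],[0,0,1,0],[0,0,0,0]]])

```text
clock: 12.9
eef_pos: [0.6321, -0.277, 0.1149]
tool_rot: [0.99, -0.143, 0.011, -0.0]
ft_force: [-0.7, -1.0, -1.6]
grip_width: 0.0073
```

Call:
apply_moves(moves=[[[0,0,1.5,0],[0,0,1.5,0],[0,0,1,0],[0,0,1,0],[0,0,0,0],[0,0,0,0],[0,0,0,0],[0,0,0,0],[0,0,0,0],[0,0,0,0]]])

```text
clock: 13.9
eef_pos: [0.6326, -0.2771, 0.11]
tool_rot: [0.99, -0.143, 0.012, -0.0]
ft_force: [-0.2, -0.0, -0.8]
grip_width: 0.007
```

Call:
apply_moves(moves=[[[0,0,1,0],[0,0,1,0],[0,0,0,0],[0,0,0,0],[0,0,0,0],[0,0,0,0],[0,0,0,0],[0,0,0,0],[0,0,0,0],[0,0,0,0]]])

```text
clock: 14.9
eef_pos: [0.633, -0.2772, 0.1088]
tool_rot: [0.99, -0.143, 0.012, -0.0]
ft_force: [0.4, -0.1, -0.3]
grip_width: 0.0068
```

Call:
apply_moves(moves=[[[0,0,1.5,0],[0,0,1.5,0],[0,0,0,0],[0,0,0,0],[0,0,0,0],[0,0,0,0],[0,0,0,0],[0,0,0,0],[0,0,0,0],[0,0,0,0]]])

```text
clock: 15.9
eef_pos: [0.6334, -0.2773, 0.1088]
tool_rot: [0.99, -0.143, 0.013, 0.0]
ft_force: [-0.4, 0.3, 1.5]
grip_width: 0.0073
```

Run:
```python
from h import *
s=cam('scene')
save(s,'pics/p3.png',(305,180,385,250),8)
```

```text
(no output)
```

View pics/p3.png

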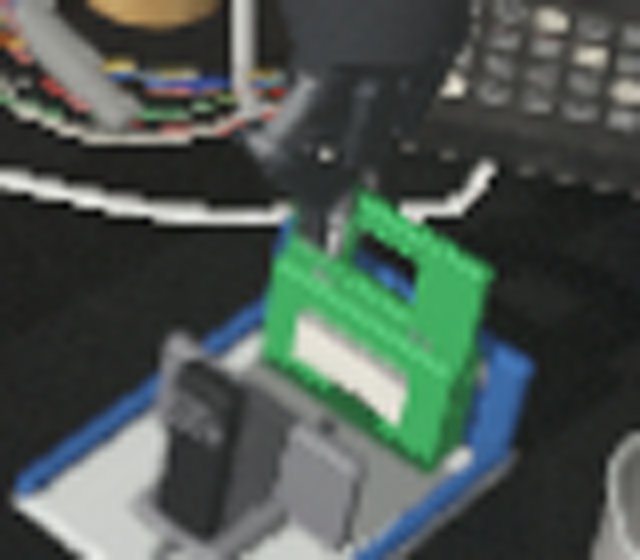

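The case sits on the floor between the rails, in front of the wall (z stalled at 0.1088, as expected for an 8 mm floor). Release and rise.

Call:
apply_moves(hand=-0.2, moves=[[[0,0,0,0],[0,0,0,0],[0,0,0,0],[0,0,0,0],[0,0,0,0],[0,0,0,0],[0,0,-3,0],[0,0,-6,0],[0,0,-10,0],[0,0,-14,0]]])

```text
clock: 16.95
eef_pos: [0.6312, -0.2766, 0.1406]
tool_rot: [0.99, -0.143, 0.011, -0.001]
ft_force: [0.4, 0.1, -0.6]
grip_width: 0.0342
```

```bash
python3 plan.py .476 -.255 .19 -16.5 10;python3 - <<'E'
from h import *
s=cam('scene');C=s['color'].astype(float);m=((C[...,1]-C[...,[0,2]].mean(2))>50)[180:250,305:385].astype(np.uint8)
k,_,st,ce=cv2.connectedComponentsWithStats(m);print([(st[i]+[305,180,0,0,0]).tolist() for i in range(1,k) if st[i,4]>20])
E
```

```text
now [ 0.6312 -0.2766  0.1406] yaw -16.47 w 0.0342 F [ 0.4  0.1 -0.6] t 16.95 tilt [ 0.022 -0.002 -1.   ]
[-15.5, 2.3, -4.9, 0.0]
[-15.5, 2.3, -4.9, 0.0]
[-15.5, 2.3, -4.9, 0.0]
[-15.5, 2.3, -4.9, 0.0]
[-15.5, 2.3, -4.9, 0.0]
[-15.5, 2.3, -4.9, 0.0]
[-15.5, 2.3, -4.9, 0.0]
[-15.5, 2.3, -4.9, 0.0]
[-15.5, 2.3, -4.9, 0.0]
[-15.5, 2.3, -4.9, 0.0]
[[338, 202, 29, 37, 502]]
```

Call:
apply_moves(hand=-1, moves=[[[0,0,-14,0],[0,0,-14,0],[-2,0,-14,0],[-10,2,-8,0],[-20,3,0,0],[-28,4,0,0],[-28,4,0,0],[-28,4,0,0],[-26,4,0,0],[-12,2,0,0]]])

```text
clock: 18.0
eef_pos: [0.47, -0.2544, 0.1963]
tool_rot: [0.99, -0.143, 0.017, 0.002]
ft_force: [-0.2, -0.2, 0.0]
grip_width: 0.0003
```

```bash
python3 plan.py .476 -.2587 .098 -16.5 10
```

```text
now [ 0.47   -0.2544  0.1963] yaw -16.41 w 0.0003 F [-0.2 -0.2  0. ] t 18.0 tilt [ 0.034 -0.008 -0.999]
[0.7, 0.2, 9.8, 0.0]
[0.7, 0.2, 9.8, 0.0]
[0.7, 0.2, 9.8, 0.0]
[0.7, 0.2, 9.8, 0.0]
[0.7, 0.2, 9.8, 0.0]
[0.7, 0.2, 9.8, 0.0]
[0.7, 0.2, 9.8, 0.0]
[0.7, 0.2, 9.8, 0.0]
[0.7, 0.2, 9.8, 0.0]
[0.7, 0.2, 9.8, 0.0]
```

Call:
apply_moves(moves=[[[0,1,6,0],[0,1,12,0],[0,0,12,0],[0,0,12,0],[0,0,12,0],[0,0,12,0],[0,0,12,0],[0,0,12,0],[0,0,6,0],[0,0,2,0]]])

```text
clock: 19.0
eef_pos: [0.4744, -0.2575, 0.0879]
tool_rot: [0.99, -0.142, 0.017, 0.002]
ft_force: [0.3, 0.5, -0.2]
grip_width: 0.0002
```

```bash
python3 plan.py .476 -.2587 .098 -16.5 1
python3 - <<'E'
from h import *
s=cam('scene')
save(s,'pics/q1.png',(295,180,385,260),7)
E
```

```text
now [ 0.4744 -0.2575  0.0879] yaw -16.36 w 0.0002 F [ 0.3  0.5 -0.2] t 19.0 tilt [ 0.034 -0.008 -0.999]
[1.9, 0.7, -10.1, 0.1]
```

View pics/q1.png

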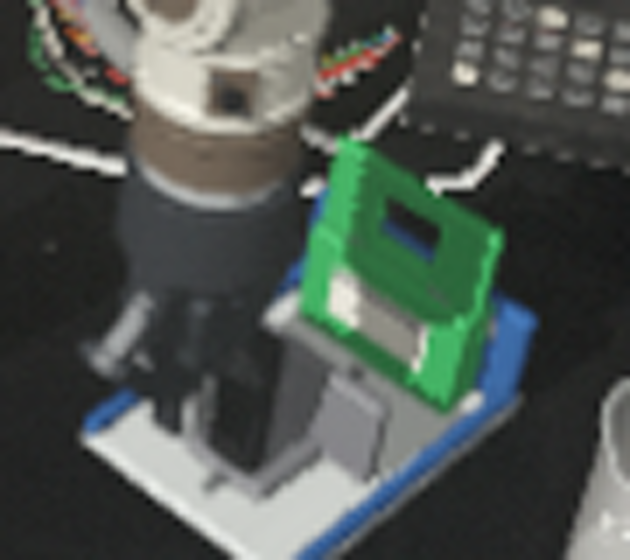

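The case stands upright on its own. The closed fingers are at the robot side of the tab, around scene px (319,237). I'll check lateral alignment with the tab by numbers.

Run:
```python
from h import *
s=cam('scene');ax=np.array([.95869,-.28444]);ay=np.array([.28444,.95869])
o=telemetry.get_obs();p=o['eef_pos']
k=lambda P:((proj(s,P)-[295,180]+.5)*7-.5).round(0)
print('tip',k([p[0],p[1],p[2]-.017]),k(p), 'al',p[:2]@ax,p[:2]@ay+.1149)
for al in(.562,.576):
  for y in(-.015,.015):
    print('tab',al,y,[k([*(ax*al+ay*(y-.1149)),z]) for z in(.106,.064,.02)])
# black tab in scene px from the first view (crop offset 322,222): left face bounds
for u,v in((326,246),(331.5,248),(326.5,225)): 
  for z in(.012,.106): 
    P=onz(s,u,v,z)[:2];print((u,v),z,P@ax,P@ay+.1149)
```

```text
tip [174. 426.] [178. 401.] al 0.5281062393432653 0.0028915692854996206
tab 0.562 -0.015 [array([262., 360.]), array([250., 422.]), array([238., 484.])]
tab 0.562 0.015 [array([212., 324.]), array([201., 386.]), array([191., 449.])]
tab 0.576 -0.015 [array([282., 345.]), array([270., 407.]), array([257., 469.])]
tab 0.576 0.015 [array([232., 309.]), array([221., 372.]), array([210., 434.])]
(326, 246) 0.012 0.5705718816604425 0.002653919419730394
(326, 246) 0.106 0.499876932053244 -0.043992569940473236
(331.5, 248) 0.012 0.5776315159673189 -0.0156533466799591
(331.5, 248) 0.106 0.5062800032352534 -0.060597215859613585
(326.5, 225) 0.012 0.646733322657416 0.06656952271153924
(326.5, 225) 0.106 0.5689551741872617 0.013978727116640527
```

Tab rear bottom corners lie where predicted; the fingers overlap it with about a 4 mm offset, so I centre on it, then push.

Call:
apply_moves(moves=[[[0,2,-1,0],[0,2,-1,0],[6,0,0,0],[6,0,0,0],[6,0,0,0],[6,0,0,0],[6,0,0,0],[6,0,0,0],[6,0,0,0],[4,0,0,0]]])

```text
clock: 20.1
eef_pos: [0.5206, -0.2764, 0.0946]
tool_rot: [0.99, -0.143, 0.018, 0.002]
ft_force: [-2.7, 0.5, 1.3]
grip_width: 0.0001
```

```bash
python3 plan.py .476 -.2587 .098 -16.5 1
```

```text
now [ 0.5206 -0.2764  0.0946] yaw -16.4 w 0.0001 F [-2.7  0.5  1.3] t 20.1 tilt [ 0.034 -0.01  -0.999]
[-47.8, -4.4, -3.4, 0.1]
```

Call:
apply_moves(moves=[[[4,0,0.5,0],[4,0,0.5,0],[4,0,0.5,0],[3,0,0.5,0],[3,0,0.5,0],[2,0,0,0],[2,0,0,0],[1,0,0,0],[0,0,0,0],[0,0,0,0]]])

```text
clock: 21.1
eef_pos: [0.5452, -0.2835, 0.0929]
tool_rot: [0.99, -0.143, 0.018, 0.002]
ft_force: [-1.9, 0.3, 1.5]
grip_width: 0.0
```

Call:
apply_moves(moves=[[[1,0,0,0],[1,0,0,0],[1,0,0,0],[1,0,0,0],[1,0,0,0],[1,0,0,0],[0,0,0,0],[0,0,0,0],[0,0,0,0],[0,0,0,0]]])

```text
clock: 22.1
eef_pos: [0.551, -0.2852, 0.093]
tool_rot: [0.99, -0.143, 0.017, 0.002]
ft_force: [-2.9, 1.1, 1.6]
grip_width: -0.0001
```

Call:
apply_moves(moves=[[[1,0,0,0],[1,0,0,0],[1,0,0,0],[1,0,0,0],[1,0,0,0],[0,0,0,0],[0,0,0,0],[0,0,0,0],[0,0,0,0],[0,0,0,0]]])

```text
clock: 23.1
eef_pos: [0.555, -0.2864, 0.093]
tool_rot: [0.99, -0.143, 0.016, 0.002]
ft_force: [-3.9, 0.0, 1.2]
grip_width: -0.0002
```

Call:
apply_moves(moves=[[[1,0,0,0],[1,0,0,0],[1,0,0,0],[1,0,0,0],[0,0,0,0],[0,0,0,0],[0,0,0,0],[0,0,0,0],[0,0,0,0],[0,0,0,0]]])

```text
clock: 24.1
eef_pos: [0.555, -0.2864, 0.0931]
tool_rot: [0.99, -0.143, 0.012, 0.001]
ft_force: [-3.5, 0.5, 1.5]
grip_width: 0.0001
```

Call:
apply_moves(moves=[[[0,0,0,0],[0,0,0,0],[0,0,0,0],[0,0,0,0],[0,0,0,0],[0,0,0,0],[1.5,0,0,0],[1.5,0,0,0],[2,0,0,0],[2,0,0,0]]])

```text
clock: 25.1
eef_pos: [0.555, -0.2864, 0.0933]
tool_rot: [0.99, -0.144, 0.005, 0.0]
ft_force: [-10.1, 2.2, 6.1]
grip_width: 0.0001
```

```bash
python3 plan.py .476 -.2587 .098 -16.5 1
```

```text
now [ 0.555  -0.2864  0.0933] yaw -16.51 w 0.0001 F [-10.1   2.2   6.1] t 25.1 tilt [ 0.01  -0.002 -1.   ]
[-83.6, -4.1, -4.7, -0.0]
```

10 N without motion means it is snug against the end, at the expected position. Now I back off and rise clear.

Call:
apply_moves(moves=[[[-3,0,0,0],[-5,0,0,0],[-8,0,0,0],[-10,0,0,0],[-10,0,-4,0],[-5,0,-14,0],[-5,0,-20,0],[-5,0,-25,0],[-10,0,-25,0],[-15,0,-25,0]]])

```text
clock: 26.1
eef_pos: [0.4792, -0.2633, 0.2097]
tool_rot: [0.99, -0.143, 0.008, 0.0]
ft_force: [0.4, -1.0, -0.4]
grip_width: -0.0
```

Call:
apply_moves(moves=[[[-20,0,-20,0],[-20,-20,-10,0],[-10,-30,0,0],[0,-35,0,0],[0,-35,0,0],[0,-35,0,0],[0,-30,0,0],[0,-15,0,0],[0,0,0,0],[0,0,0,0]]])

```text
clock: 27.1
eef_pos: [0.4895, -0.0524, 0.2608]
tool_rot: [0.989, -0.145, 0.026, 0.003]
ft_force: [0.2, 0.4, 0.7]
grip_width: 0.0
```

Run:
```python
from h import *
s=cam('scene');t=cam('top')
def crop(c,x0,y0,x1,y1): return cv2.resize(c['color'][y0:y1,x0:x1,::-1],(400,300),interpolation=cv2.INTER_CUBIC)
cv2.imwrite('pics/f.png',np.vstack([np.hstack([crop(s,300,190,380,250),crop(t,280,155,360,215)]),np.hstack([crop(s,100,120,340,300),crop(t,80,140,400,380-0)])]))
print(telemetry.get_obs()['eef_pos'])
```

```text
[ 0.48946934 -0.05300126  0.26053465]
```

View pics/f.png

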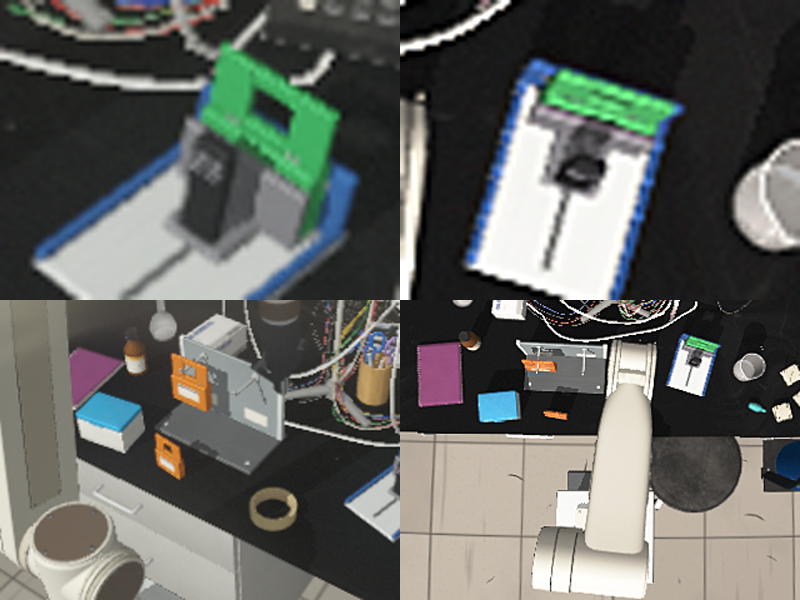

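The case stands upright between the stop face and the blue wall (scene px about (355,212)), square with the holder. The orange cases, stand and bystanders look as before. One number check against the start, then I hand in.

Run:
```python
from h import *
for n in('scene','top'):
    c=cam(n);m=cv2.inRange(cv2.cvtColor(c['color'],cv2.COLOR_RGB2HSV),(5,170,100),(17,255,255));k,_,st,ce=cv2.connectedComponentsWithStats(m)
    print(n,[(st[i].tolist(),ce[i].round(1).tolist()) for i in range(1,k) if st[i,4]>60])
    a=cv2.imread(f'pics/{n}0.png');b=cv2.resize(c['color'][...,::-1],None,fx=1.5,fy=1.5,interpolation=cv2.INTER_CUBIC)
    r=(slice(400,460),slice(280,420)) # floor patch, noise reference
    p=(slice(225,300),slice(310,345)) if n=='scene' else (slice(255,325),slice(262,310))
    print('mean change, stand patch',cv2.absdiff(a[p],b[p]).mean().round(2))
print(telemetry.get_obs()['clock'],workorder.job_done())
```

```text
scene [([203, 152, 23, 35, 399], [214.3, 168.6]), ([193, 200, 18, 28, 221], [201.3, 212.7])]
mean change, stand patch 6.69
top [([325, 30, 14, 13, 68], [330.2, 37.0]), ([177, 187, 28, 10, 134], [190.6, 191.4]), ([195, 229, 19, 7, 64], [204.1, 231.3])]
mean change, stand patch 6.9
the job is handed in; nothing more can be done
27.3 None
```

I moved the green case from its peg into the holder, standing on its bottom with the flat side to the blue wall. I then slid the stop up against it, and handed in at about 27 s of the 54 s allowed.

- **Off the peg:** I gripped the left header strip, raised the case about 21 mm and drew it out over the upturned tip. The wrist force stayed within about 2 N.
- **Into the holder:** I set it down on the floor (tool height as predicted for the 8 mm floor), let go, and saw it standing on its own.
- **Stop:** I pushed the tab from behind with shut fingers until it no longer moved at 10 N, within about 1 mm of the expected shut position. I did not read the stop value itself.
- **Final check:** With the arm clear, the picture shows the case upright between stop and wall. Both orange cases are within 0.2 px of their starting pixels.
- **What disagreed:**
  - The image difference over the stand patch was about 7 grey levels. I had no noise reference to compare it with, and it may include shadow changes. The stand looks unmoved in the picture.
  - Before placing, the scene and top views differed by several mm on the case's distance from the wall. I set it down 6 mm further back, and the stop took up the gap.
  - I checked the other bystanders only by eye in the last picture. The tape roll, tip box, bottle and beaker look undisturbed.

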